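Clear the whetstone tub's draining cover, peel it off by a corner and hold it to drain

ROBOT

A 7-joint arm with a two-finger parallel gripper is mounted at the origin on the work surface. World frame = base frame: x ahead of the robot, y to its left, z up, the work surface at z = 0. Lengths are in m, angles in rad, forces in N, time in s.
With the tool pointing down it reaches from about 0.4 to 0.875 m from the base axis. Payload 4.4 kg.
Tool frame: the origin (TCP) lies midway between the tips of the shut fingers; the grasp point (between the pads) lies 19 mm behind it (env.pinch_z is the distance from the TCP to the grasp point, in m); z points along the fingers, y is the line along which they close (so a half turn about z gives the same grasp; the last joint's range is limited). The gripper opens to 85 mm and grips with 20 to 120 N. Pads are 22 mm wide; open, the fingers measure 114 mm over their backs; the gripper's body (76 mm by 85 mm) begins 54 mm behind the grasp point. The pads swing forward as they close: fully open they stand 13 mm farther back than shut.
Start: joints at [-1.224, 0.628, 0.038, 1.517, -0.027, 0.996, -0.02], TCP at [0.261, 0.595, 0.231] pointing down, gripper open.
Joint ranges: [-3.06, 3.06], [-0.37, 2.12], [-1.25, 1.32], [0.18, 2.47], [-1.1, 4.24], [0.23, 1.98], [-2.94, 2.94]. Speed limits (rad/s): [2.57, 2.57, 3.14, 3.14, 3.14, 3.14, 3.14].

INTERFACE

Orientations are given as [roll, pitch, yaw] about the fixed x, y, z axes, in that order (R = Rz(yaw) Ry(pitch) Rx(roll)).
In Python, from bench import env gives the robot as it stands.
- The arm moves only by the tool servo_tool, never from a script. Its argument "series" is a list of rows, each a list of 3 entries, a list of its own where there are three numbers: the turn, a rotation vector about the tool's x, y, z in rad, then the shift along the tool's x, y, z in m, then the closure, from 0 (fully open) to 1 (shut). A call has 1 to 20 rows; each row is the pose to reach, as a shift and turn from the pose commanded when the call began, along the tool's axes at that moment; what a row does not reach only later rows make up. A row lasts 1/10 s, in which the tool goes at most 50 mm and 8.59 degrees, less where a joint would pass 70% of its speed; a pose out of reach is approached as far as the arm can. A call with a gripper value outside its range is refused whole. The fingers move at their own pace and stop on an object; "grip_force" is the grip in N (left out, the last holds). Time passes only in rows, so rows that repeat a pose let the fingers close. It gives the time, the measured TCP pose, the force, the opening and the grip force at its end, in the units of the state.
- env.state(): the state, without advancing time (a new reading comes with each control period).
- env.get_image(name): name is "scene" or "top" or "wrist"; returns a dict with "frame" (400x640x3 uint8, red, green, blue), "camera_matrix" (3x3 intrinsics, pixels), "k1" (the pictures are not rectified: a ray, as slopes to the right and down, at radius r is drawn at 1 + k1 r^2 times it, then the intrinsics apply), "cam_to_world" (4x4, takes a point from camera to world coordinates). Camera axes: x right, y down, z forward; pixel columns grow to the right and rows downward; lengths in m; the calibration is good to about 2 mm. A picture is of the moment at which its call begins. There is no depth.
- env.close_job(): hands the job in; it is judged then, once.
Trained networks look in a picture, given as the dict that the camera call returned (one of the last four; its "shot" number tells which), for a name from the list of things; names that differ only in an ending like _2 or _b are one class to them, and where a whole thing is asked for, a point or a joint stands for the part that bears it (a point fixed in the world has none). Each returns a list of dicts, best first, with "confidence" (0 to 1); they miss things now and then, are a little off and sometimes report something else, mostly with a low value. They report only what shows in the picture. A call takes as long as a camera call. They do not tell look-alikes from the thing itself.
- env.recognise(picture, name): "uv" ([column, row] in pixels, amid what is visible of it).
- env.silhouettes(picture, name): "region" (400x640 bool, what is visible of it) and "uv" ([column, row] in pixels, amid what is visible of it).
- env.place_of(picture, name): "uv" ([column, row] in pixels: a listed point, or the origin of a listed thing).
The state is a dict: "time": time; "q": joint angles; "qd": joint speeds; "tau": joint torques, N m; "tool_pos": TCP position; "ee_rot": TCP orientation; "contact_force": force on the tool from outside, world axes, zero at the start; "moment": the same for the moment, N m; "width": finger opening in m; "grip_force": force on a finger pad.
Only numpy, scipy, OpenCV 4.12 (cv2) and the standard library are available. Lean on these libraries where they do the work, as an engineer would, in place of code of your own. Each camera call takes 0.05 s, during which the arm holds its last target. There are 200 camera calls.

TASK

Wooden offcut chips lie on the draining cover of the whetstone tub, and the wet cover has stuck to the tub. With the scraper block, push all the chips off over the cover's open lip into the sheet-steel catch bin in front of it (do not touch chips with the fingers, and do not lift the cover before it is clear), then set the scraper down on the bench and let it go. Now peel the cover off: raise one corner of its walled end first, while the diagonally opposite corner still sits on the tub, then lift it away without shifting the tub or disturbing the other things, and finish still holding it, steady and touching nothing else, right side up with the walled end clearly higher than the lip and the whole lip above the drip tray, to drain into it.

Things in the scene. Friction and masses are not known exactly. Their poses are not given: they have to be found in the camera images.
- tub: loose dark green plastic tub with whetstones inside, 210 (x) x 160 (y) x 70 mm, 3.5 kg; origin: centre of its underside. Sprung rubber seal lips in its mouth grip the ribs (13 mm deep) of the nested wet cover: a straight pull meets up to 20 N, raising one walled corner about 12 N; each place lets go once raised 5 mm; turning the cover up 0.3 rad about the diagonal corner frees it
- cover: dark green draining cover on the tub, 0.28 kg: 5 mm thick, x from -120 (open lip, nearest the robot) to +105 mm (walled end), 160 mm wide; rim 8 mm thick, 24 mm above the plate, on both long sides, the walled end and its two corners cut at 45 degrees. Origin: plate's underside, 70 mm above the bench, over the tub's origin; x from lip to walled end, y left
- walled_left (a point): middle of the cover's cut-off corner at the walled end, left (+y), on its outer face at the plate's underside: 92.5, 67.5, 0 mm in the cover's frame; the corner's rim is 35 mm long, its top 29 mm above this point; it can be pinched from above, one finger inside, one outside
- walled_right (a point): the same at the right (-y): 92.5, -67.5, 0 mm in the cover's frame
- lip_left (a point): left (+y) end of the cover's open lip, underside: -120, 80, 0 mm in the cover's frame
- lip_right (a point): right (-y) end of the lip, underside: -120, -80, 0 mm in the cover's frame
- chip0: wooden offcut chip 36 x 24 x 18 mm, 12 g, loose on the cover (no chip lies within 45 mm of the rim at the walled end); origin: centre of its underside
- chip1: wooden offcut chip 30 x 30 x 16 mm, 12 g, loose on the cover; origin: centre of its underside
- chip2: wooden offcut chip 40 x 22 x 16 mm, 12 g, loose on the cover; origin: centre of its underside
- bin: fixed open sheet-steel catch bin 115 (x) x 200 (y) x 45 mm high, walls 4 mm, in front of the tub, its near wall under the cover's lip; origin: centre of its underside
- drip_tray: fixed shallow dark green plastic drip tray to the robot's right, 250 (x) x 220 (y) x 22 mm high; origin: centre of its underside
- scraper: scraper block standing on the bench, 80 mm high, 0.16 kg: a wooden body 26 (x) x 118 (y) mm with a rubber sole, up to 46 mm high, and on it a grip ridge 18 (x) x 80 (y) mm up to 80 mm; the broad faces look along +-x; the cover is 144 mm wide between its rims; origin: centre of its underside
- stone: slate-grey whetstone on a wooden board, 180 x 60 x 36 mm, bystander; origin: centre of its underside
- sanding_block: cork sanding block 110 x 65 x 30 mm, bystander; origin: centre of its underside
- slip_stone: small pale stone 100 x 45 x 20 mm, bystander; origin: centre of its underside
- jar: amber glass jar, 68 mm wide, 90 mm high, bystander; origin: centre of its underside
- chisel0: narrow chisel lying on the bench, 225 mm long, handle to -x, bystander; origin: between handle and blade, on the bench
- chisel1: wider chisel lying on the bench, 225 mm long, bystander; origin likewise
Not all that is in view belongs to the job. What is shaped like the chip0 but red is not meant.

How it is judged:
By the outcome, as a careful person would: the job done as asked, in the order asked, and still so for the second after the job is handed in, while the arm keeps its last pose, push and grip.
It also fails if it takes over 61 s, if anything falls off the work surface, if the arm or the gripper's body presses on something with over 40 N, if the wrist force passes 120 N, or if a joint passes its speed limit or range.

## Working session

There is one attempt and no reset: what is moved stays moved. The work goes in short steps, Python scripts to look and compute and a tool call to move; the robot and the scene stay as the last step left them, time stands still between calls to the robot, and variables do not carry over. Pictures are saved under pics/ and viewed, at most 10 in all, crops included, and the job is handed in when it is done.

Besides the shell and the picture viewer there is one more tool, called after "Call:" by a JSON object that holds its "method" and its "body". servo_tool: Moves the arm, as the interface text tells. Its arguments: {"type":"object","properties":{"series":{"type":"array","items":{"type":"array"}},"grip_force":{"type":"number"}},"required":["series"]}

```bash
ls; mkdir -p pics
cat > h.py <<'E'
import numpy as np, cv2
from bench import env
from scipy.spatial.transform import Rotation as Rn
def ray(p,uv):
    K=np.array(p["camera_matrix"]);k1=p["k1"];T=np.array(p["cam_to_world"])
    d=np.array([(uv[0]-K[0,2])/K[0,0],(uv[1]-K[1,2])/K[1,1]])
    s=d.copy()
    for _ in range(20): s=d/(1+k1*(s@s))
    return T[:3,3],T[:3,:3]@np.array([s[0],s[1],1])
def atz(p,uv,z):
    o,r=ray(p,uv); return o+r*(z-o[2])/r[2]
def proj(p,X):
    K=np.array(p["camera_matrix"]);k1=p["k1"];T=np.array(p["cam_to_world"])
    c=T[:3,:3].T@(np.array(X)-T[:3,3]); s=c[:2]/c[2]; s=s*(1+k1*(s@s))
    return np.array([K[0,0]*s[0]+K[0,2],K[1,1]*s[1]+K[1,2]])
def save(p,n): cv2.imwrite("pics/"+n,np.ascontiguousarray(p["frame"][:,:,::-1]))
E
python3 - <<'E'
from h import *
s=env.state(); print(s["time"],s["tool_pos"],s["ee_rot"],env.pinch_z,s["width"])
zs=dict(cover=.07,walled_left=.07,walled_right=.07,lip_left=.07,lip_right=.07,chip0=.075,chip1=.075,chip2=.075,bin=0,drip_tray=0,scraper=0,tub=0,jar=0,stone=0,sanding_block=0,slip_stone=0,chisel0=0,chisel1=0)
for c in ("top","scene"):
    p=env.get_image(c); save(p,c+"0.png"); print(c,np.array(p["cam_to_world"])[:3,3])
    for n,z in zs.items():
        for d in env.place_of(p,n)[:3]:
            if d["confidence"]>.3: print(n,np.round(d["uv"]),round(d["confidence"],2),np.round(atz(p,d["uv"],z)[:2],4))
E
```

```text
pics
0.0 [0.26051415 0.594824   0.23038722] [-3.13969323e+00  2.08132833e-05  2.72876320e+00] 0.0187 0.08542176303886583
top [ 0.48372473 -0.00990093  1.11100735]
cover [269. 200.] 0.89 [0.5739 0.1143]
walled_left [247. 166.] 0.59 [0.6712 0.1795]
walled_left [297. 167.] 0.41 [0.672  0.0368]
walled_right [299. 165.] 0.74 [0.6783 0.0318]
walled_right [264. 230.] 0.64 [0.4895 0.1239]
walled_right [380. 169.] 0.57 [ 0.6741 -0.2029]
lip_left [238. 241.] 0.92 [0.4571 0.1979]
lip_right [298. 242.] 0.7 [0.4568 0.0282]
chip0 [230. 191.] 0.68 [0.5965 0.2255]
chip0 [232. 153.] 0.64 [0.7073 0.2247]
chip0 [257. 194.] 0.57 [0.5911 0.1478]
chip1 [230. 191.] 0.68 [0.5965 0.2255]
chip1 [232. 153.] 0.64 [0.7073 0.2247]
chip1 [257. 194.] 0.57 [0.5911 0.1478]
chip2 [230. 191.] 0.68 [0.5965 0.2255]
chip2 [232. 153.] 0.64 [0.7073 0.2247]
chip2 [257. 194.] 0.57 [0.5911 0.1478]
bin [277. 256.] 0.77 [0.413  0.0919]
drip_tray [402. 269.] 0.73 [ 0.3834 -0.2864]
drip_tray [300. 242.] 0.35 [0.456  0.0253]
scraper [190. 218.] 0.82 [0.5196 0.3584]
jar [433. 171.] 0.64 [ 0.6852 -0.3822]
jar [381. 169.] 0.35 [ 0.685
[... 911 characters left out ...]
1402]
chip2 [392. 238.] 0.58 [0.7723 0.2186]
chip2 [364. 173.] 0.55 [0.491  0.1258]
bin [356. 172.] 0.68 [0.4178 0.0988]
drip_tray [256. 161.] 0.7 [ 0.3803 -0.3073]
drip_tray [419. 240.] 0.48 [0.7241 0.3231]
scraper [423. 197.] 0.64 [0.5288 0.3553]
tub [358. 202.] 0.93 [0.5664 0.1107]
tub [418. 239.] 0.61 [0.7196 0.3211]
tub [257. 160.] 0.57 [ 0.3738 -0.3026]
jar [218. 216.] 0.77 [ 0.6631 -0.3967]
stone [266. 221.] 0.7 [ 0.6759 -0.2169]
sanding_block [301. 249.] 0.7 [ 0.7837 -0.0794]
slip_stone [415. 242.] 0.72 [0.7307 0.3074]
chisel0 [189. 188.] 0.84 [ 0.5387 -0.5438]
chisel0 [462. 214.] 0.77 [0.6011 0.4895]
chisel1 [189. 188.] 0.84 [ 0.5387 -0.5438]
chisel1 [462. 214.] 0.77 [0.6011 0.4895]
```

Run:
```python
import cv2
i=cv2.imread("pics/top0.png")[110:310,120:500]; cv2.imwrite("pics/top0c.png",cv2.resize(i,(798,420),interpolation=3))
i=cv2.imread("pics/scene0.png")[140:270,170:480]; cv2.imwrite("pics/scene0c.png",cv2.resize(i,(800,335),interpolation=3))
```

```text
(no output)
```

View pics/top0c.png

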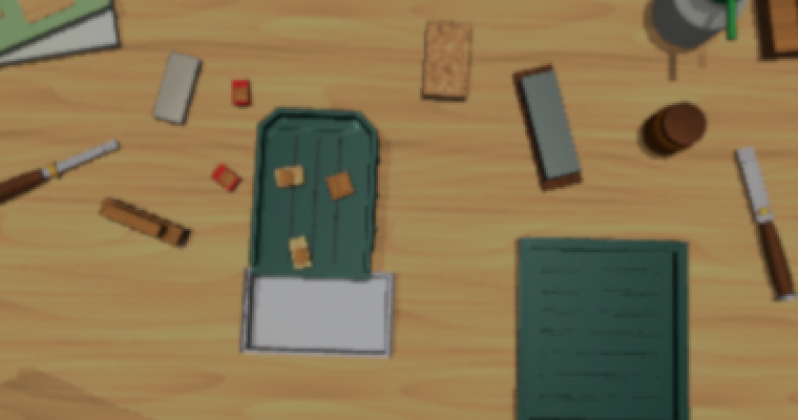

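View pics/scene0c.png

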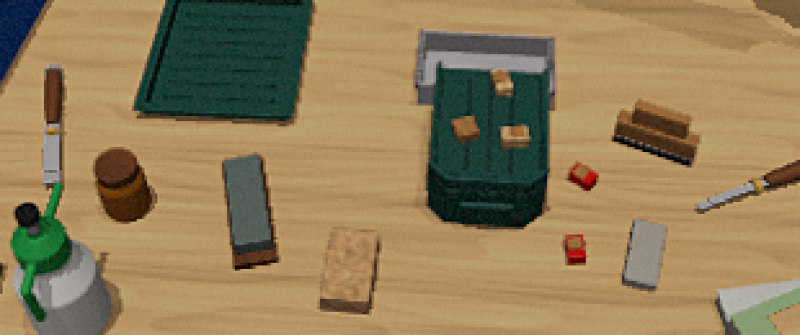

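The chips on the cover are at top-image pixels (257,194), (282,198) and (263,230). The look-alikes are the two red chips on the bench at (235,154) and (228,195), which I leave alone. The scraper is at (189,216), the tub and cover at (269,200), the bin at (272,258) and the tray at (407,268). The tray and the tub are both dark green. The tub is the one with a rim and chips.

```bash
cat >> h.py <<'E'
def down(yt):  # tool pointing down, tool y at angle yt in world
    y=np.array([np.cos(yt),np.sin(yt),0]); z=np.array([0,0,-1.]); return Rn.from_matrix(np.c_[np.cross(y,z),y,z])
def cur():
    s=env.state(); return np.array(s["tool_pos"]),Rn.from_euler("xyz",s["ee_rot"])
def rel(p,R,c=None):
    p0,R0=c or cur(); return np.round((R0.inv()*R).as_rotvec(),4).tolist(),np.round(R0.inv().apply(np.array(p)-p0),4).tolist()
def rect(p,n,z,uv=None):
    for d in env.silhouettes(p,n)[:3]:
        if uv is not None and np.hypot(*(np.array(d["uv"])-uv))>15: continue
        c=max(cv2.findContours(d["region"].astype(np.uint8),0,1)[0],key=len)[:,0]
        P=np.array([atz(p,q,z)[:2] for q in c]).astype(np.float32)
        print(n,round(d["confidence"],2),cv2.minAreaRect(P*1000))
E
python3 - <<'E'
from h import *
p=env.get_image("top")
rect(p,"scraper",.06,(189,216)); rect(p,"cover",.095,(269,200)); rect(p,"drip_tray",.022); rect(p,"bin",.045)
yt=np.radians(-21)
for s in (0,np.pi):
  R=down(yt+s); print(rel((.525,.357,.23),R))
E
```

```text
drip_tray 0.73 ((384.7623291015625, -294.06109619140625), (240.73989868164062, 271.97308349609375), 89.60202026367188)
bin 0.61 ((405.8746643066406, 105.1706771850586), (114.27961730957031, 209.113525390625), 0.4833630919456482)
([-0.0, -0.0001, 1.5245], [-0.3377, -0.1124, 0.0013])
([0.0001, -0.0, -1.6171], [-0.3377, -0.1124, 0.0013])
```

Call:
{"method": "servo_tool", "body": {"series": [[[0,0,1.5245],[-0.3377,-0.1124,0.0],0],[[0,0,1.5245],[-0.3377,-0.1124,0.0],0],[[0,0,1.5245],[-0.3377,-0.1124,0.0],0],[[0,0,1.5245],[-0.3377,-0.1124,0.0],0],[[0,0,1.5245],[-0.3377,-0.1124,0.0],0],[[0,0,1.5245],[-0.3377,-0.1124,0.0],0],[[0,0,1.5245],[-0.3377,-0.1124,0.0],0],[[0,0,1.5245],[-0.3377,-0.1124,0.0],0],[[0,0,1.5245],[-0.3377,-0.1124,0.0],0],[[0,0,1.5245],[-0.3377,-0.1124,0.0],0],[[0,0,1.5245],[-0.3377,-0.1124,0.0],0],[[0,0,1.5245],[-0.3377,-0.1124,0.0],0],[[0,0,1.5245],[-0.3377,-0.1124,0.0],0]]}}

```text
time: 3.45
tool_pos: [0.5248, 0.3572, 0.2313]
ee_rot: [-3.141, -0.0, 1.207]
contact_force: [0.7, 0.6, 0.1]
width: 0.0855
grip_force: 0.0
```

Run:
```python
from h import *
s=env.state(); print(s["time"],s["tool_pos"],s["ee_rot"],np.round(s["q"],2),s["contact_force"])
p=env.get_image("wrist"); save(p,"w1.png"); print(np.round(p["cam_to_world"],3).tolist())
for n,z in dict(scraper=0,walled_left=.07,walled_right=.07,lip_left=.07,lip_right=.07).items():
    for d in env.place_of(p,n)[:2]: print(n,np.round(d["uv"]),round(d["confidence"],2),np.round(atz(p,d["uv"],z)[:2],4))
rect(p,"scraper",.06)
```

```text
3.45 [0.52480418 0.35717789 0.23128007] [-3.14142812e+00 -1.44687877e-05  1.20715349e+00] [-0.91  0.64  0.45  1.57 -0.32  1.   -0.72] [0.72572972 0.60590509 0.14196187]
[[0.934, -0.34, -0.106, 0.553], [-0.356, -0.893, -0.277, 0.427], [-0.001, 0.296, -0.955, 0.373], [0.0, 0.0, 0.0, 1.0]]
walled_left [518. 294.] 0.74 [0.6735 0.1748]
lip_left [318. 345.] 0.77 [0.4616 0.1907]
scraper 0.88 ((532.9256591796875, 358.60797119140625), (112.80780029296875, 23.589570999145508), 69.56222534179688)
```

View pics/w1.png

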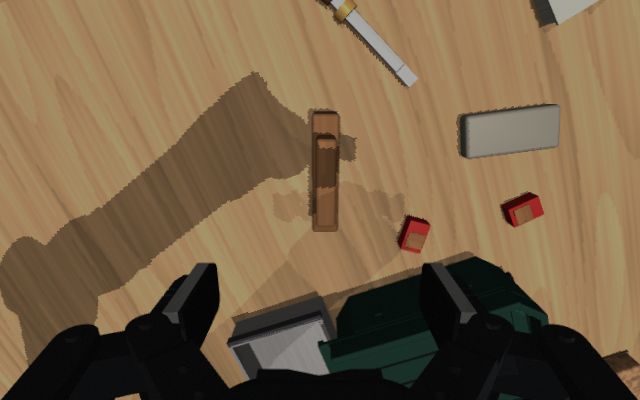

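The crop shows the scraper block at (326,170), with its ridge toward the camera. The red chips at (414,234) and (522,210) are clearly the look-alikes. Next I fit the box models to the silhouettes.

```bash
cat >> h.py <<'E'
from scipy.optimize import minimize
def box(x0,x1,y0,y1,z0,z1): return np.array([[x,y,z] for x in(x0,x1) for y in(y0,y1) for z in(z0,z1)])
SCR=[box(-.013,.013,-.059,.059,0,.046),box(-.009,.009,-.04,.04,.046,.08)]
o=[(-.12,.08),(.08,.08),(.105,.055),(.105,-.055),(.08,-.08),(-.12,-.08)]
COV=[np.array([[x,y,z] for x,y in o for z in (0,.029)])]
def fit(p,mask,parts,x0,z=0):
    def f(v):
        R=Rn.from_euler("z",v[2]*10).as_matrix(); m=np.zeros((1600,2560),np.uint8)
        for b in parts:
            q=np.array([proj(p,R@a+[v[0],v[1],z]) for a in b])
            cv2.fillConvexPoly(m,cv2.convexHull(np.round(q*4+1.5).astype(np.int32)),1)
        return -(m&M).sum()/((m|M)&V).sum()
    M=cv2.resize(mask.astype(np.uint8),(2560,1600),interpolation=0); V=np.ones_like(M)
    s=np.array([x0[0],x0[1],x0[2]/10]); S=np.vstack([s]+[s+.008*e for e in np.eye(3)])
    r=minimize(f,s,method="Nelder-Mead",options=dict(initial_simplex=S,xatol=1e-4,fatol=1e-5,maxiter=90))
    return r.x*[1,1,10],-r.fun
E
python3 - <<'E'
from h import *
p=env.get_image("wrist")
d=env.silhouettes(p,"scraper")[0]; print("scr w",fit(p,d["region"],SCR,(.53,.357,-.36)))
p=env.get_image("top")
for n,P,x0,z in(("scraper",SCR,(.53,.357,-.36),0),("cover",COV,(.573,.11,-.05),.07)):
  for d in env.silhouettes(p,n): print(n,d["uv"],d["region"].sum(),d["confidence"],fit(p,d["region"],P,x0,z))
E
```

```text
scr w (array([ 0.51251852,  0.40218519, -0.40592593]), np.float64(-0.0))
cover [271.5, 204.7] 4183 0.67 (array([ 0.69388889,  0.37755556, -3.00111111]), np.float64(-0.0))h.py:40: RuntimeWarning: overflow encountered in scalar negative
  return -(m&M).sum()/((m|M)&V).sum()
```

Unsigned overflow; fix.

```bash
sed -i 's|return -(m&M).sum()/((m.M)&V).sum()|return -float((m\&M).sum())/float((m\|M).sum())|' h.py
python3 - <<'E'
from h import *
p=env.get_image("wrist")
d=env.silhouettes(p,"scraper")[0]; v,q=fit(p,d["region"],SCR,(.53,.357,-.36)); print("scr w",v,q)
p=env.get_image("top")
for n,P,x0,z in(("cover",COV,(.573,.11,-.05),.07),):
  for d in env.silhouettes(p,n): print(n,d["uv"],d["region"].sum(),d["confidence"],fit(p,d["region"],P,x0,z))
print(rel((v[0],v[1],.050),down(v[2])))
E
```

```text
scr w [ 0.5314049   0.35399478 -0.36877248] 0.9537503761661149
cover [270.5, 205.9] 4225 0.73 (array([ 0.57638686,  0.11081626, -0.01784433]), np.float64(0.9034234910758585))
([-0.0001, -0.0, 0.0023], [-0.0005, 0.0071, 0.1813])
```

Call:
{"method": "servo_tool", "body": {"series": [[[0,0,0],[0,0.007,0.05],0],[[0,0,0],[0,0.007,0.1],0],[[0,0,0],[0,0.007,0.14],0],[[0,0,0],[0,0.007,0.17],0],[[0,0,0],[0,0.007,0.181],0],[[0,0,0],[0,0.007,0.181],0.3],[[0,0,0],[0,0.007,0.181],1],[[0,0,0],[0,0.007,0.181],1],[[0,0,0],[0,0.007,0.181],1],[[0,0,0],[0,0.007,0.181],1],[[0,0,0],[0,0.007,0.181],1],[[0,0,0],[0,0.007,0.181],1]], "grip_force": 60}}

```text
time: 5.45
tool_pos: [0.5322, 0.355, 0.0517]
ee_rot: [3.141, -0.002, 1.204]
contact_force: [-1.1, -0.6, 7.3]
width: 0.0169
grip_force: 59.1
```

Run:
```python
from h import *
s=env.state();print(s["time"],s["width"],s["grip_force"],s["contact_force"],np.round(s["tool_pos"],4),s["ee_rot"])
```

```text
5.45 0.0169388040807144 59.14197385311127 [-1.12795691 -0.63198626  7.29062893] [0.5322 0.355  0.0517] [ 3.14060218e+00 -1.95004240e-03  1.20434872e+00]
```

Run:
```python
from h import *
print(rel((.642,.113,.25),down(-.03)))
```

```text
([0.0013, -0.0018, -0.3364], [-0.1863, 0.1894, -0.1985])
```

Call:
{"method": "servo_tool", "body": {"series": [[[0,0,0],[0,0,-0.03],1],[[0,0,0],[0,0,-0.08],1],[[0,0,0],[0,0,-0.13],1],[[0,0,0],[0,0,-0.18],1],[[0,0,-0.1],[-0.04,0.04,-0.198],1],[[0,0,-0.2],[-0.075,0.075,-0.198],1],[[0,0,-0.3],[-0.11,0.11,-0.198],1],[[0,0,-0.336],[-0.145,0.145,-0.198],1],[[0,0,-0.336],[-0.175,0.178,-0.198],1],[[0,0,-0.336],[-0.186,0.189,-0.198],1],[[0,0,-0.336],[-0.186,0.189,-0.198],1],[[0,0,-0.336],[-0.186,0.189,-0.198],1]]}}

```text
time: 6.65
tool_pos: [0.6407, 0.1138, 0.2479]
ee_rot: [-3.14, -0.001, 1.54]
contact_force: [-1.1, 0.7, -2.0]
width: 0.017
grip_force: 58.9
```

Run:
```python
from h import *
s=env.state();print(s["time"],s["width"],s["contact_force"],np.round(s["tool_pos"],4),s["ee_rot"])
p=env.get_image("wrist"); save(p,"w2.png")
for n,z in dict(walled_left=.07,walled_right=.07,lip_left=.07,lip_right=.07,chip0=.075).items():
    for d in env.place_of(p,n)[:3]: print(n,np.round(d["uv"]),round(d["confidence"],2),np.round(atz(p,d["uv"],z)[:2],4))
for d in env.silhouettes(p,"scraper")[:1]: print(d["uv"],d["region"].sum())
p=env.get_image("scene")
for n,z in dict(walled_left=.07,walled_right=.07,lip_left=.07,lip_right=.07,chip0=.075).items():
    for d in env.place_of(p,n)[:3]: print(n,np.round(d["uv"]),round(d["confidence"],2),np.round(atz(p,d["uv"],z)[:2],4))
```

```text
6.65 0.017012007250969893 [-1.12680889  0.68059259 -2.03036047] [0.6407 0.1138 0.2479] [-3.14026558e+00 -1.18042529e-03  1.54000980e+00]
walled_left [354. 110.] 0.7 [0.6746 0.1735]
walled_right [352. 246.] 0.77 [0.672  0.0414]
walled_right [352. 109.] 0.25 [0.673  0.1747]
lip_left [118. 100.] 0.64 [0.4628 0.1907]
lip_right [141. 260.] 0.61 [0.4547 0.0313]
chip0 [157. 174.] 0.86 [0.4906 0.1226]
chip0 [391.  45.] 0.84 [0.7061 0.2268]
chip0 [274.  36.] 0.82 [0.6083 0.2364]
[318.9, 239.0] 12321
walled_left [376. 216.] 0.9 [0.6819 0.1702]
walled_left [417. 240.] 0.27 [0.7692 0.3021]
walled_right [339. 213.] 0.58 [0.6752 0.0433]
lip_left [379. 169.] 0.67 [0.4624 0.1826]
lip_left [465. 213.] 0.52 [0.6506 0.4745]
lip_left [305. 251.] 0.35 [ 0.8345 -0.0606]
lip_right [338. 165.] 0.87 [0.4479 0.029 ]
chip0 [398. 210.] 0.62 [0.6547 0.2424]
chip0 [348. 192.] 0.54 [0.5826 0.0707]
chip0 [395. 239.] 0.53 [0.7761 0.2268]
```

View pics/w2.png

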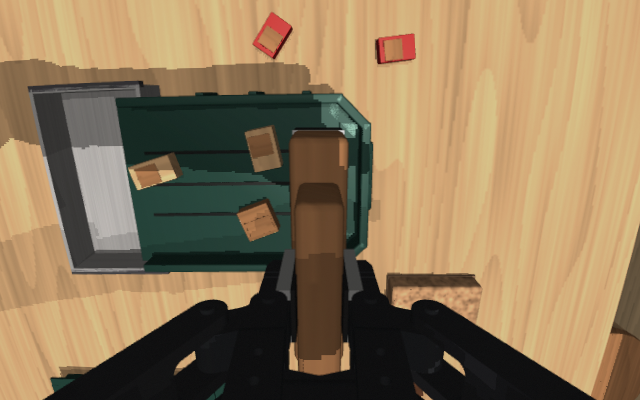

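The picture shows the scraper held over the walled end, with the three plain chips at (154,171), (263,148) and (258,220). The left rim edge runs from (118,98) to (340,95), and the lip from (118,100) to (145,260). The red chips lie outside the tub.

Run:
```python
from h import *
p=env.get_image("wrist")
for n,uv,z in(("lrimA",(125,98),.099),("lrimB",(335,94.5),.099),("lipA",(121,115),.075),("lipB",(141,250),.075),("corn1",(342,95),.099),("corn2",(371,123),.099)):
    print(n,np.round(atz(p,uv,z)[:2],4))
for n in ((154,171),(263,148),(258,220)): print(np.round(atz(p,n,.092)[:2],4))
for d in env.silhouettes(p,"tub")[:2]+env.silhouettes(p,"cover")[:2]: print(d["uv"],d["region"].sum(),d["confidence"])
pts=dict(wl=(.6746,.1735),wr=(.672,.0414),ll=(.4628,.1907),lr=(.4547,.0313))
L=np.array([(.0925,.0675),(.0925,-.0675),(-.12,.08),(-.12,-.08)]);W=np.array(list(pts.values()))
a=L-L.mean(0);b=W-W.mean(0);yaw=np.arctan2((a[:,0]*b[:,1]-a[:,1]*b[:,0]).sum(),(a*b).sum());c,s=np.cos(yaw),np.sin(yaw)
print("pose",yaw,W.mean(0)-np.array([[c,-s],[s,c]])@L.mean(0))
# edge overlay: sample model outline for check
q=p["frame"].copy()
v=np.array([.5755,.1105,-.03])
R=Rn.from_euler("z",v[2]).as_matrix()
for z in(.0,.029):
    u=np.array([proj(p,R@[x,y,z]+[v[0],v[1],.07]) for x,y in o]);cv2.polylines(q,[np.round(u*16).astype(np.int32)],True,(255,255,0) if z else (255,0,255),1,16,4)
cv2.imwrite("pics/ov1.png",cv2.resize(np.ascontiguousarray(q[70:300,20:420,::-1]),(800,460)))
```

```text
lrimA [0.4859 0.1908]
lrimB [0.6576 0.1867]
lipA [0.4664 0.1765]
lipB [0.4609 0.044 ]
corn1 [0.6632 0.1861]
corn2 [0.6867 0.1633]
[0.4969 0.1277]
[0.5954 0.1445]
[0.5857 0.079 ]
[248.9, 90.8] 86 0.84
[217.9, 169.5] 29823 0.97
[68.7, 381.6] 421 0.23
pose -0.023454816911858134 [0.57977122 0.10890253]
```

View pics/ov1.png

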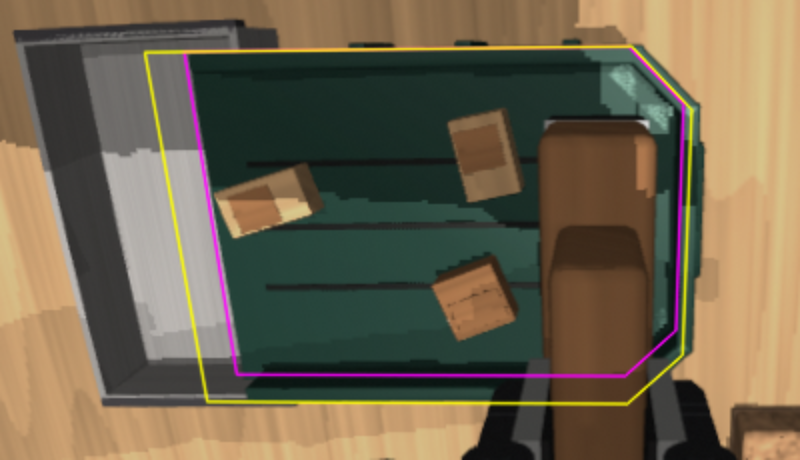

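The model outline fits. The cover is at about (0.578, 0.1105), yaw -0.03, and the three chips are well inside the scraper's swath. Lowering and pushing.

Call:
{"method": "servo_tool", "body": {"series": [[[0,0,0],[-0.0047,0.0034,0.04],1],[[0,0,0],[-0.0047,0.0034,0.08],1],[[0,0,0],[-0.0047,0.0034,0.105],1],[[0,0,0],[-0.0047,0.0034,0.117],1],[[0,0,0],[-0.0047,0.0034,0.1205],1],[[0,0,0],[-0.0047,0.0034,0.1205],1]]}}

```text
time: 8.05
tool_pos: [0.6453, 0.1083, 0.1285]
ee_rot: [3.14, -0.0, 1.54]
contact_force: [-0.4, -0.4, -1.0]
width: 0.0171
grip_force: 59.0
```

Call:
{"method": "servo_tool", "body": {"series": [[[0,0,0],[0,-0.01,0],1],[[0,0,0],[0,-0.02,0],1],[[0,0,0],[0,-0.03,0],1],[[0,0,0],[0,-0.04,0],1],[[0,0,0],[0,-0.05,0],1],[[0,0,0],[0,-0.06,0],1],[[0,0,0],[0,-0.07,0],1],[[0,0,0],[0,-0.08,0],1],[[0,0,0],[0,-0.09,0],1],[[0,0,0],[0,-0.1,0],1],[[0,0,0],[0,-0.11,0],1],[[0,0,0],[0,-0.12,0],1],[[0,0,0],[0,-0.13,0],1],[[0,0,0],[0,-0.14,0],1],[[0,0,0],[0,-0.15,0],1],[[0,0,0],[0,-0.16,0],1],[[0,0,0],[0,-0.17,0],1],[[0,0,0],[0,-0.18,0],1],[[0,0,0],[0,-0.184,0],1],[[0,0,0],[0,-0.184,0],1]]}}

```text
time: 10.05
tool_pos: [0.46, 0.114, 0.1278]
ee_rot: [-3.141, -0.0, 1.541]
contact_force: [-0.3, -0.6, -1.3]
width: 0.0173
grip_force: 59.0
```

Run:
```python
from h import *
s=env.state();print(s["time"],s["width"],s["contact_force"],np.round(s["tool_pos"],4),s["ee_rot"])
p=env.get_image("scene"); q=env.get_image("wrist")
a=cv2.resize(p["frame"][140:260,280:440],(640,480));b=cv2.resize(q["frame"],(640,400))
save(q,"w3.png")
a=cv2.resize(a,(533,400));b=cv2.resize(b[:, :],(640,400))
i=np.hstack([cv2.resize(a,(360,270)),cv2.resize(b,(432,270))]);cv2.imwrite("pics/m3.png",np.ascontiguousarray(i[:,:,::-1]))
```

```text
10.05 0.017257449901677775 [-0.25946046 -0.61620669 -1.27106511] [0.46   0.114  0.1278] [-3.14114387e+00 -4.84775334e-05  1.54054731e+00]
```

View pics/m3.png

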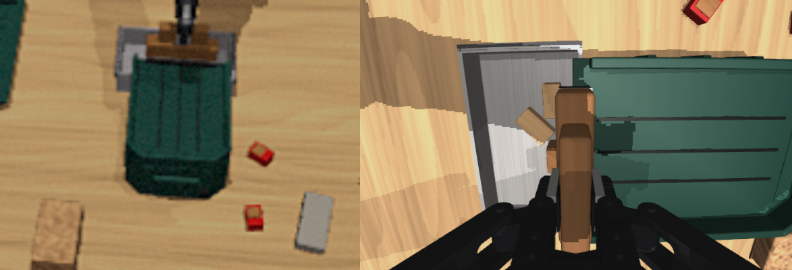

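All three chips show in the bin, at (551,98), (535,125) and (551,155) in the right-hand panel, and the cover is clear. Next I return the scraper to the bench.

Call:
{"method": "servo_tool", "body": {"series": [[[0,0,0],[0,0,-0.03],1],[[0,0,0],[0,0,-0.06],1],[[0,0,0],[0.03,0.01,-0.07],1],[[0,0,0],[0.075,0.02,-0.07],1],[[0,0,0],[0.12,0.03,-0.07],1],[[0,0,0],[0.165,0.045,-0.07],1],[[0,0,0],[0.21,0.055,-0.07],1],[[0,0,0],[0.24,0.062,-0.05],1],[[0,0,0],[0.253,0.062,-0.01],1],[[0,0,0],[0.253,0.062,0.03],1],[[0,0,0],[0.253,0.062,0.06],1],[[0,0,0],[0.253,0.062,0.072],1],[[0,0,0],[0.253,0.062,0.0762],1],[[0,0,0],[0.253,0.062,0.0762],1],[[0,0,0],[0.253,0.062,0.0762],1]]}}

```text
time: 11.65
tool_pos: [0.5316, 0.3653, 0.0526]
ee_rot: [3.139, -0.001, 1.54]
contact_force: [-0.4, 0.3, -1.6]
width: 0.0168
grip_force: 59.4
```

Call:
{"method": "servo_tool", "body": {"series": [[[0,0,0],[0,0,0],0.5],[[0,0,0],[0,0,0],0],[[0,0,0],[0,0,0],0],[[0,0,0],[0,0,0],0],[[0,0,0],[0,0,-0.03],0],[[0,0,0],[0,0,-0.07],0],[[0,0,0],[0,0,-0.12],0],[[0,0,0],[0,0,-0.16],0],[[0,0,0],[0,0,-0.16],0]]}}

```text
time: 12.55
tool_pos: [0.5341, 0.3666, 0.2183]
ee_rot: [3.132, -0.007, 1.54]
contact_force: [0.8, 0.4, -0.5]
width: 0.0856
grip_force: 0.0
```

Run:
```python
from h import *
s=env.state();print(s["time"],s["width"],s["contact_force"],np.round(s["tool_pos"],4),s["ee_rot"])
v=(.578,.1105,-.028);Rc=Rn.from_euler("z",v[2])
for nm,sg in(("R",-1),("L",1)):
    n=np.array([.7071,sg*.7071,0]); P=np.array([.0925,sg*.0675,.0])-n*.004
    w=Rc.apply(P)+[v[0],v[1],.07]; a=v[2]+sg*np.pi/4
    for k in(0,np.pi): print(nm,np.round(w,4),rel(w+[0,0,.16],down(a+k)))
```

```text
12.55 0.08563792566475782 [ 0.77085851  0.37227833 -0.45976365] [0.5341 0.3666 0.2183] [ 3.13165546 -0.00713395  1.54015776]
R [0.6658 0.0433 0.07  ] ([0.0066, -0.0107, 0.7827], [-0.3189, 0.1417, -0.0126])
R [0.6658 0.0433 0.07  ] ([0.0133, 0.0082, -2.3588], [-0.3189, 0.1417, -0.0126])
L [0.6694 0.1726 0.07  ] ([0.0122, -0.0028, -0.7881], [-0.1896, 0.1414, -0.0117])
L [0.6694 0.1726 0.07  ] ([-0.0035, -0.0152, 2.3535], [-0.1896, 0.1414, -0.0117])
```

Call:
{"method": "servo_tool", "body": {"series": [[[0,0,0.1],[-0.04,0.018,-0.012],0],[[0,0,0.2],[-0.085,0.038,-0.012],0],[[0,0,0.3],[-0.13,0.058,-0.012],0],[[0,0,0.4],[-0.175,0.078,-0.012],0],[[0,0,0.5],[-0.22,0.098,-0.012],0],[[0,0,0.6],[-0.265,0.118,-0.012],0],[[0,0,0.7],[-0.3,0.135,-0.012],0],[[0.007,-0.01,0.783],[-0.319,0.142,-0.012],0],[[0.007,-0.01,0.783],[-0.319,0.142,-0.012],0],[[0.007,-0.01,0.783],[-0.319,0.142,-0.012],0],[[0.007,-0.01,0.783],[-0.319,0.142,-0.012],0]]}}

```text
time: 13.65
tool_pos: [0.662, 0.0441, 0.223]
ee_rot: [-3.137, 0.011, 0.761]
contact_force: [-0.6, -0.4, 0.4]
width: 0.0854
grip_force: 0.0
```

Run:
```python
from h import *
s=env.state();print(s["time"],s["width"],np.round(s["tool_pos"],4),s["ee_rot"],np.round(s["q"],2))
p=env.get_image("wrist"); save(p,"w4.png"); q=p["frame"].copy()
for n in("walled_left","walled_right","lip_left","lip_right"):
    for d in env.place_of(p,n)[:2]: print(n,np.round(d["uv"]),round(d["confidence"],2),np.round(atz(p,d["uv"],.07)[:2],4))
v=np.array([.578,.1105,-.028])
R=Rn.from_euler("z",v[2]).as_matrix()
for z in(.0,.029):
    u=np.array([proj(p,R@[x,y,z]+[v[0],v[1],.07]) for x,y in o]);cv2.polylines(q,[np.round(u*16).astype(np.int32)],True,(255,255,0) if z else (255,0,255),1,16,4)
cv2.imwrite("pics/ov4.png",cv2.resize(np.ascontiguousarray(q[:,:,::-1]),(800,500)))
```

```text
13.65 0.0853866463440939 [0.662  0.0441 0.223 ] [-3.13698724  0.01124267  0.76065646] [-0.43  0.73  0.58  1.48 -0.42  1.07 -0.56]
walled_left [207.  64.] 0.83 [0.6721 0.1753]
walled_right [330. 178.] 0.6 [0.6722 0.039 ]
lip_left [ 60. 227.] 0.76 [0.4629 0.1908]
```

View pics/ov4.png

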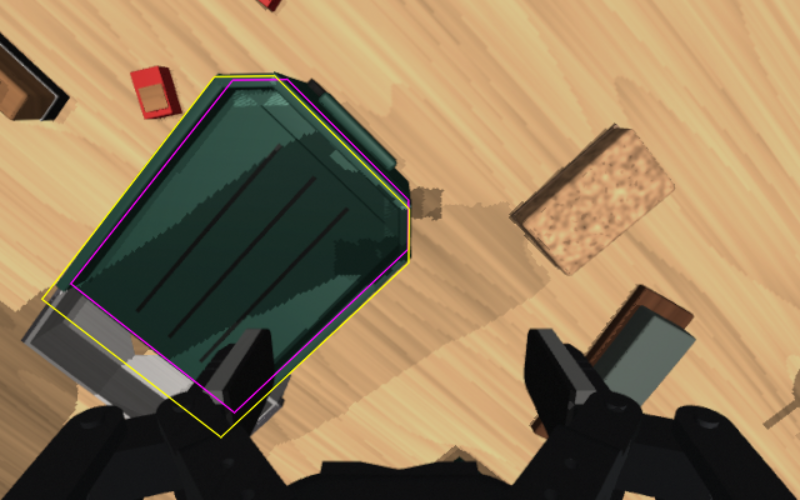

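The overlay fits to about 1 px and the cover's deck is empty. The walled_right corner is at (410,235) in this 800-wide view. Moving down onto its rim.

Run:
```python
from h import *
s=env.state();print(np.round(s["tool_pos"],4),s["ee_rot"],s["contact_force"])
print(rel((.6665,.043,.0785),down(-.028-np.pi/4)))
```

```text
[0.6624 0.0429 0.2237] [-3.13863637  0.01121317  0.75906575] [0.40052282 0.01734095 0.45851749]
([-0.0029, 0.0112, 0.0017], [0.0047, 0.0032, 0.1451])
```

Call:
{"method": "servo_tool", "body": {"series": [[[-0.003,0.011,0.002],[0.0047,0.0032,0.04],0],[[-0.003,0.011,0.002],[0.0047,0.0032,0.08],0],[[-0.003,0.011,0.002],[0.0047,0.0032,0.115],0],[[-0.003,0.011,0.002],[0.0047,0.0032,0.135],0],[[-0.003,0.011,0.002],[0.0047,0.0032,0.1445],0],[[-0.003,0.011,0.002],[0.0047,0.0032,0.1445],0],[[-0.003,0.011,0.002],[0.0047,0.0032,0.1445],0]]}}

```text
time: 14.6
tool_pos: [0.6676, 0.0417, 0.0802]
ee_rot: [3.14, -0.001, 0.755]
contact_force: [0.3, -0.2, 0.8]
width: 0.0852
grip_force: 0.0
```

Run:
```python
from h import *
s=env.state();print(s["time"],np.round(s["tool_pos"],4),s["ee_rot"],s["contact_force"])
print(rel((.6665,.043,.0785),down(-.028-np.pi/4)))
```

```text
14.6 [0.6676 0.0417 0.0802] [ 3.13977781e+00 -6.96798551e-04  7.55499842e-01] [ 0.34556594 -0.19568685  0.83020596]
([0.0018, -0.0007, -0.0019], [0.0001, -0.0017, 0.0017])
```

Call:
{"method": "servo_tool", "body": {"series": [[[0,0,0],[0,-0.0015,0.001],0.4],[[0,0,0],[0,-0.0015,0.001],0.7],[[0,0,0],[0,-0.0015,0.001],1],[[0,0,0],[0,-0.0015,0.001],1],[[0,0,0],[0,-0.0015,0.001],1],[[0,0,0],[0,-0.0015,0.001],1],[[0,0,0],[0,-0.0015,0.001],1],[[0,0,0],[0,-0.0015,0.001],1]], "grip_force": 110}}

```text
time: 15.4
tool_pos: [0.6655, 0.0429, 0.0785]
ee_rot: [3.142, 0.001, 0.756]
contact_force: [-2.6, 0.4, 5.6]
width: 0.0055
grip_force: 108.5
```

```bash
cat >> h.py <<'E'
def cover_pose(v,g,R0): pass
E
python3 - <<'E'
from h import *
s=env.state();print(s["time"],s["width"],s["grip_force"],np.round(s["tool_pos"],4),s["ee_rot"],s["contact_force"],s["moment"])
# peel trajectory in tool frame about pivot
v=(.578,.1105,-.028);Rc=Rn.from_euler("z",v[2]); p0,R0=cur()
piv=Rc.apply([-.110,.078,0])+[v[0],v[1],.07]; d=Rc.apply([.2125,-.1475,0]); d/=np.linalg.norm(d); a=np.cross(d,[0,0,1])
for th in np.arange(.02,.381,.02):
    Q=Rn.from_rotvec(a*th); p=piv+Q.apply(p0-piv); print(round(th,2),rel(p,Q*R0,(p0,R0)))
E
```

```text
15.4 0.005515209981552189 108.52158665657043 [0.6655 0.0429 0.0785] [3.14152915e+00 6.32352830e-04 7.56005465e-01] [-2.5933917   0.40687853  5.58862028] [0.12948591 0.57657384 0.34436438]
0.02 ([-0.0197, 0.0036, 0.0], [-0.0, -0.0002, -0.0049])
0.04 ([-0.0394, 0.0072, 0.0], [-0.0001, -0.0005, -0.0098])
0.06 ([-0.059, 0.0107, 0.0], [-0.0002, -0.0009, -0.0147])
0.08 ([-0.0787, 0.0143, 0.0001], [-0.0003, -0.0014, -0.0196])
0.1 ([-0.0984, 0.0179, 0.0001], [-0.0004, -0.002, -0.0245])
0.12 ([-0.1181, 0.0215, 0.0001], [-0.0005, -0.0027, -0.0293])
0.14 ([-0.1377, 0.0251, 0.0001], [-0.0007, -0.0035, -0.0342])
0.16 ([-0.1574, 0.0286, 0.0001], [-0.0008, -0.0044, -0.039])
0.18 ([-0.1771, 0.0322, 0.0001], [-0.001, -0.0054, -0.0438])
0.2 ([-0.1968, 0.0358, 0.0001], [-0.0012, -0.0065, -0.0486])
0.22 ([-0.2164, 0.0394, 0.0001], [-0.0014, -0.0076, -0.0533])
0.24 ([-0.2361, 0.043, 0.0002], [-0.0017, -0.0089, -0.0581])
0.26 ([-0.2558, 0.0466, 0.0002], [-0.0019, -0.0103, -0.0628])
0.28 ([-0.2755, 0.0501, 0.0002], [-0.0022, -0.0117, -0.0675])
0.3 ([-0.2952, 0.0537, 0.0002], [-0.0025, -0.0132, -0.0721])
0.32 ([-0.3148, 0.0573, 0.0002], [-0.0028, -0.0149, -0.0768])
0.34 ([-0.3345, 0.0609, 0.0002], [-0.0031, -0.0166, -0.0813])
0.36 ([-0.3542, 0.0645, 0.0002], [-0.0034, -0.0184, -0.0859])
0.38 ([-0.3739, 0.068, 0.0002], [-0.0038, -0.0203, -0.0904])
```

Call:
{"method": "servo_tool", "body": {"series": [[[-0.01,0.002,0],[0,-0.0001,-0.0025],1],[[-0.02,0.0036,0],[0,-0.0002,-0.005],1],[[-0.03,0.0054,0],[0,-0.0004,-0.0075],1],[[-0.04,0.0072,0],[0,-0.0005,-0.01],1],[[-0.05,0.009,0],[0,-0.0007,-0.0123],1],[[-0.059,0.0107,0],[0,-0.0009,-0.0147],1],[[-0.079,0.0143,0],[0,-0.0014,-0.0196],1],[[-0.098,0.018,0],[0,-0.002,-0.0245],1],[[-0.098,0.018,0],[0,-0.002,-0.0245],1],[[-0.098,0.018,0],[0,-0.002,-0.0245],1]]}}

```text
time: 16.4
tool_pos: [0.6647, 0.0438, 0.1032]
ee_rot: [3.041, -0.018, 0.757]
contact_force: [-0.6, -5.0, -1.5]
width: 0.0055
grip_force: 109.1
```

Run:
```python
from h import *
s=env.state();print(s["time"],s["width"],s["grip_force"],np.round(s["tool_pos"],4),s["ee_rot"],s["contact_force"],s["moment"])
p=env.get_image("scene"); q=env.get_image("wrist")
for n in("walled_left","walled_right","lip_left","lip_right"):
    print(n,[(np.round(d["uv"]),round(d["confidence"],2)) for d in env.place_of(q,n)[:1]])
i=np.hstack([cv2.resize(p["frame"][140:260,280:440],(360,270)),cv2.resize(q["frame"],(432,270))]);cv2.imwrite("pics/m5.png",np.ascontiguousarray(i[:,:,::-1]))
```

```text
16.4 0.005458677943697606 109.11834239959717 [0.6647 0.0438 0.1032] [ 3.04148087 -0.01767922  0.75685623] [-0.59362232 -4.9585605  -1.54738897] [-0.95499349  0.21592253  0.51263158]
walled_left [(array([95., 45.]), 0.71)]
walled_right [(array([329., 254.]), 0.69)]
lip_left []
lip_right []
```

View pics/m5.png

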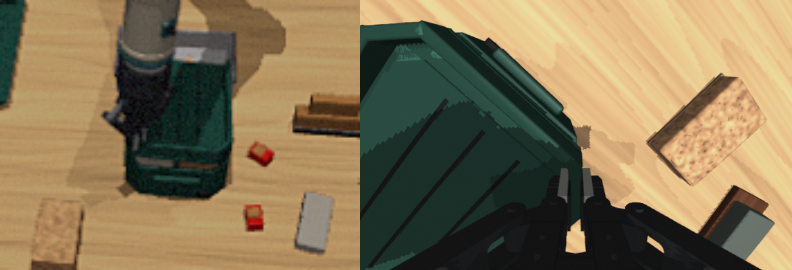

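The corner is up with the cover held, and the gap at the walled right end is visible in the left panel at (150,165). Continuing the peel about the diagonal corner.

Call:
{"method": "servo_tool", "body": {"series": [[[-0.02,0.0036,0],[0,-0.0002,-0.005],1],[[-0.04,0.0072,0],[-0.0001,-0.0005,-0.01],1],[[-0.059,0.0107,0],[-0.0002,-0.0009,-0.0147],1],[[-0.079,0.0143,0],[-0.0003,-0.0014,-0.0196],1],[[-0.098,0.018,0],[-0.0004,-0.002,-0.0245],1],[[-0.118,0.0215,0],[-0.0005,-0.0027,-0.0293],1],[[-0.138,0.025,0],[-0.0007,-0.0035,-0.0342],1],[[-0.157,0.0286,0],[-0.0008,-0.0044,-0.039],1],[[-0.177,0.0322,0],[-0.001,-0.0054,-0.0438],1],[[-0.197,0.0358,0],[-0.0012,-0.0065,-0.0486],1],[[-0.216,0.0394,0],[-0.0014,-0.0076,-0.0533],1],[[-0.236,0.043,0],[-0.0017,-0.0089,-0.0581],1],[[-0.256,0.0466,0],[-0.0019,-0.0103,-0.0628],1],[[-0.256,0.0466,0],[-0.0019,-0.0103,-0.0628],1],[[-0.256,0.0466,0],[-0.0019,-0.0103,-0.0628],1]]}}

```text
time: 18.2
tool_pos: [0.6508, 0.0545, 0.164]
ee_rot: [2.787, -0.063, 0.767]
contact_force: [0.1, 0.1, -1.9]
width: 0.0056
grip_force: 108.8
```

```bash
cat > goal.py <<'E'
from h import *
# cover pose in tool frame at grasp (tool at grasp measured)
v=(.578,.1105,-.028); Rc=Rn.from_euler("z",v[2]); Pc=np.array([v[0],v[1],.07])
Pg=np.array([.6655,.0429,.0785]); Rg=Rn.from_euler("xyz",[3.14159,0,.7560])
Rtc=Rg.inv()*Rc; Ptc=Rg.inv().apply(Pc-Pg)
def tool_for(P,R): # cover pose -> tool pose
    Rt=R*Rtc.inv(); return P-Rt.apply(Ptc),Rt
def corners(c=None):
    p,R=c or cur(); Rw=R*Rtc
    return {n:np.round(p+R.apply(Ptc)+Rw.apply(x),3) for n,x in dict(wl=[.0925,.0675,0],wr=[.0925,-.0675,0],ll=[-.12,.08,0],lr=[-.12,-.08,0]).items()}
E
python3 - <<'E'
from goal import *
s=env.state();print(s["time"],s["width"],s["grip_force"],np.round(s["tool_pos"],4),s["ee_rot"],s["contact_force"],s["moment"],np.round(s["q"],2))
print(corners()); c=cur()
print("up",rel(c[0]+[0,0,.13],c[1]))
yaw,pit=0,-.4
R=Rn.from_euler("xyz",[0,pit,yaw])
lip=np.array([.345,-.293,.13]); P=lip+R.apply([.12,0,0]); p,Rt=tool_for(P,R); print(p,rel(p,Rt),corners((p,Rt)))
E
```

```text
18.2 0.005599282210735008 108.76315355300903 [0.6508 0.0545 0.164 ] [ 2.78666439 -0.06267331  0.76696162] [ 0.14182205  0.06886026 -1.92006086] [0.21064981 0.25554187 0.01235946] [-0.72  0.74  0.72  1.86 -0.45  0.47 -0.64]
{'wl': array([0.664, 0.182, 0.13 ]), 'wr': array([0.656, 0.05 , 0.157]), 'll': array([0.461, 0.194, 0.066]), 'lr': array([0.452, 0.038, 0.098])}
up ([0.0, 0.0, 0.0], [0.0081, 0.0451, -0.1217])
[ 0.53452167 -0.35812382  0.21935696] ([0.0744, 0.2237, 0.0142], [-0.3659, 0.2302, 0.0017]) {'wl': array([ 0.541, -0.225,  0.213]), 'wr': array([ 0.541, -0.36 ,  0.213]), 'll': array([ 0.345, -0.213,  0.13 ]), 'lr': array([ 0.345, -0.373,  0.13 ])}
```

Call:
{"method": "servo_tool", "body": {"series": [[[0,0,0],[0.0006,0.0035,-0.0095],1],[[0,0,0],[0.0015,0.0085,-0.023],1],[[0,0,0],[0.0025,0.014,-0.038],1],[[0,0,0],[0.004,0.022,-0.06],1],[[0,0,0],[0.0055,0.031,-0.083],1],[[0,0,0],[0.007,0.039,-0.105],1],[[0,0,0],[0.008,0.045,-0.1217],1],[[0,0,0],[0.008,0.045,-0.1217],1],[[0,0,0],[0.008,0.045,-0.1217],1]]}}

```text
time: 19.1
tool_pos: [0.6505, 0.054, 0.2939]
ee_rot: [2.787, -0.063, 0.766]
contact_force: [-0.4, 0.5, -3.4]
width: 0.0058
grip_force: 108.7
```

Run:
```python
from goal import *
s=env.state();print(s["time"],s["width"],s["grip_force"],np.round(s["tool_pos"],4),s["ee_rot"],s["contact_force"],s["moment"],np.round(s["q"],2))
print(corners())
for q in(-.33,):
  R=Rn.from_euler("xyz",[0,q,0])
  for lz in(.2,.12):
    P=np.array([.345,-.293,lz])+R.apply([.12,0,0]); p,Rt=tool_for(P,R); print(p,rel(p,Rt),corners((p,Rt)))
p=env.get_image("wrist"); save(p,"w6.png")
```

```text
19.1 0.005786383790940547 108.71556043624878 [0.6505 0.054  0.2939] [ 2.78717879 -0.06298091  0.76600802] [-0.42300973  0.53116612 -3.35052642] [ 0.17375509  0.306596   -0.00774723] [-0.82  0.6   0.89  1.72 -0.32  0.75 -0.7 ]
{'wl': array([0.664, 0.182, 0.26 ]), 'wr': array([0.656, 0.05 , 0.287]), 'll': array([0.461, 0.194, 0.196]), 'lr': array([0.452, 0.037, 0.228])}
[ 0.54030741 -0.35812382  0.27588244] ([0.1235, 0.1745, 0.0058], [-0.3655, 0.2086, 0.0719]) {'wl': array([ 0.546, -0.225,  0.269]), 'wr': array([ 0.546, -0.36 ,  0.269]), 'll': array([ 0.345, -0.213,  0.2  ]), 'lr': array([ 0.345, -0.373,  0.2  ])}
[ 0.54030741 -0.35812382  0.19588244] ([0.1235, 0.1745, 0.0058], [-0.3705, 0.1809, 0.1468]) {'wl': array([ 0.546, -0.225,  0.189]), 'wr': array([ 0.546, -0.36 ,  0.189]), 'll': array([ 0.345, -0.213,  0.12 ]), 'lr': array([ 0.345, -0.373,  0.12 ])}
```

View pics/w6.png

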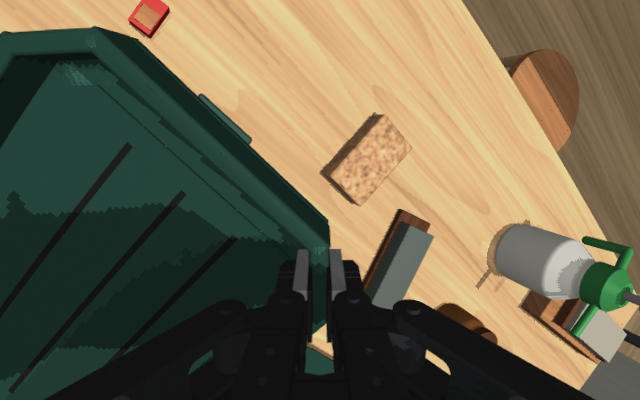

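The cover is held clear and the corner is pinched at (320,270). Traversing to the tray.

Call:
{"method": "servo_tool", "body": {"series": [[[0,0,0],[-0.012,0.007,0],1],[[0.005,0.005,0],[-0.04,0.022,0.004],1],[[0.015,0.02,0],[-0.075,0.042,0.012],1],[[0.03,0.04,0],[-0.11,0.062,0.02],1],[[0.04,0.06,0.001],[-0.145,0.082,0.028],1],[[0.055,0.08,0.002],[-0.18,0.102,0.036],1],[[0.07,0.1,0.003],[-0.215,0.122,0.044],1],[[0.085,0.12,0.004],[-0.25,0.142,0.05],1],[[0.1,0.14,0.005],[-0.285,0.162,0.056],1],[[0.11,0.155,0.005],[-0.315,0.18,0.062],1],[[0.12,0.168,0.006],[-0.343,0.196,0.068],1],[[0.1235,0.1745,0.006],[-0.36,0.205,0.071],1],[[0.1235,0.1745,0.006],[-0.3655,0.2086,0.072],1],[[0.1235,0.1745,0.006],[-0.3655,0.2086,0.072],1],[[0.1235,0.1745,0.006],[-0.3655,0.2086,0.072],1],[[0.1235,0.1745,0.006],[-0.3655,0.2086,0.072],1]]}}

```text
time: 20.75
tool_pos: [0.5416, -0.3557, 0.2758]
ee_rot: [2.905, -0.232, 0.815]
contact_force: [0.1, 0.1, -2.1]
width: 0.0057
grip_force: 108.8
```

Run:
```python
from goal import *
s=env.state();print(s["time"],s["width"],s["grip_force"],np.round(s["tool_pos"],4),s["ee_rot"],s["contact_force"],s["moment"],np.round(s["q"],2))
print(corners())
R=Rn.from_euler("xyz",[0,-.33,0])
P=np.array([.352,-.293,.12])+R.apply([.12,0,0]); p,Rt=tool_for(P,R); print(p,rel(p,Rt))
t=env.get_image("top")
for n,x in corners().items(): print(n,np.round(proj(t,x)))
print([(d["uv"],d["confidence"]) for n in("lip_left","lip_right","walled_left","walled_right") for d in env.place_of(t,n)[:1]])
rect(t,"tub",.07)
i=t["frame"][110:310,120:500];cv2.imwrite("pics/t7.png",cv2.resize(np.ascontiguousarray(i[:,:,::-1]),(798,420),interpolation=3))
```

```text
20.75 0.005682603964859796 108.82814884185791 [ 0.5416 -0.3557  0.2758] [ 2.9048178  -0.23197436  0.81498231] [ 0.09985427  0.08098644 -2.10909734] [-0.1751902   0.38002579 -0.03304323] [ 0.34  0.5   0.45  1.76 -0.64  0.77  0.37]
{'wl': array([ 0.547, -0.223,  0.269]), 'wr': array([ 0.547, -0.358,  0.269]), 'll': array([ 0.346, -0.211,  0.2  ]), 'lr': array([ 0.346, -0.371,  0.2  ])}
[ 0.54730741 -0.35812382  0.19588244] ([-0.0013, -0.0012, 0.003], [-0.0163, -0.0127, 0.0775])
wl [404. 208.]
wr [462. 210.]
ll [392. 291.]
lr [456. 293.]
[([388.1, 291.6], 0.89), ([456.3, 291.6], 0.59), ([403.0, 207.9], 0.8), ([464.5, 206.7], 0.63)]
tub 0.95 ((578.8478393554688, 110.44802856445312), (167.18313598632812, 220.95294189453125), 89.76419067382812)
```

View pics/t7.png

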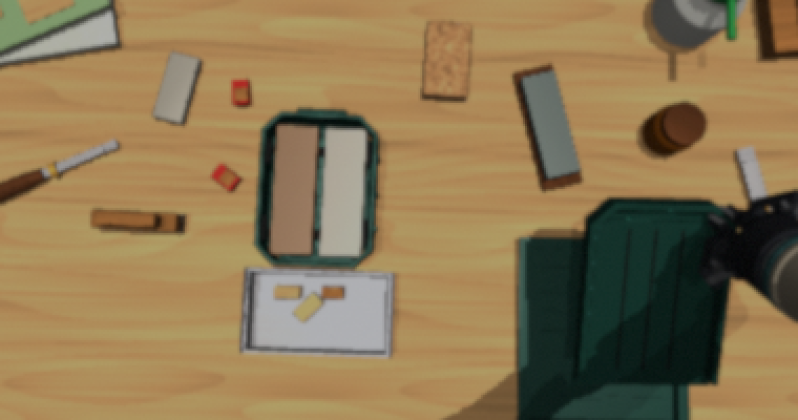

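Tub at its original place, the three chips in the bin, scraper standing free, cover over the tray as modelled. Lowering a little and settling.

Call:
{"method": "servo_tool", "body": {"series": [[[0,0,0],[-0.003,-0.002,0.015],1],[[0,0,0],[-0.008,-0.006,0.035],1],[[0,0,0],[-0.012,-0.01,0.055],1],[[0,0,0],[-0.015,-0.012,0.068],1],[[0,0,0],[-0.0163,-0.0127,0.075],1],[[0,0,0],[-0.0163,-0.0127,0.075],1],[[0,0,0],[-0.0163,-0.0127,0.075],1],[[0,0,0],[-0.0163,-0.0127,0.075],1],[[0,0,0],[-0.0163,-0.0127,0.075],1],[[0,0,0],[-0.0163,-0.0127,0.075],1],[[0,0,0],[-0.0163,-0.0127,0.075],1],[[0,0,0],[-0.0163,-0.0127,0.075],1]]}}

```text
time: 22.25
tool_pos: [0.5457, -0.3605, 0.1987]
ee_rot: [2.904, -0.231, 0.812]
contact_force: [-0.1, -0.2, -2.0]
width: 0.0054
grip_force: 108.9
```

Run:
```python
from goal import *
s=env.state();print(s["time"],s["grip_force"],np.round(s["tool_pos"],4),s["contact_force"],np.abs(s["qd"]).max())
c=corners();print(c)
for cam in("top","scene"):
  t=env.get_image(cam)
  for n,k in(("lip_left","ll"),("lip_right","lr"),("walled_left","wl"),("walled_right","wr")):
    print(cam,n,np.round(proj(t,c[k])),[np.round(d["uv"]) for d in env.place_of(t,n)[:1]])
if abs(s["contact_force"][2])<8 and np.abs(s["qd"]).max()<.02: print(env.close_job())
```

```text
22.25 108.85543942451477 [ 0.5457 -0.3605  0.1987] [-0.05423529 -0.23376312 -2.04181269] 0.0028890249889945755
{'wl': array([ 0.551, -0.228,  0.192]), 'wr': array([ 0.551, -0.363,  0.192]), 'll': array([ 0.35 , -0.216,  0.123]), 'lr': array([ 0.35 , -0.376,  0.123])}
top lip_left [387. 285.] [array([384., 284.])]
top lip_right [447. 287.] [array([446., 286.])]
top walled_left [398. 209.] [array([397., 210.])]
top walled_right [451. 210.] []
scene lip_left [276. 134.] [array([276., 134.])]
scene lip_right [236. 133.] []
scene walled_left [263. 158.] [array([265., 157.])]
scene walled_right [224. 157.] []
the job is handed in; nothing more can be done
None
```

Job handed in at 22.3 s: all three chips are in the bin, the scraper is released on the bench, and the cover was peeled off corner first without moving the tub; the arm holds it steady over the drip tray, walled end about 70 mm above the lip.

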